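# Set up the examining shelf of a drill-core cabinet

## Robot

A 7-joint arm with a two-finger parallel gripper is mounted at the origin on the work surface. World frame = base frame: x ahead of the robot, y to its left, z up, the work surface at z = 0. Lengths are in m, angles in rad, forces in N, time in s.
With the tool pointing down it reaches from about 0.35 to 0.9 m from the base axis. Payload 19.9 kg.
Tool frame: the origin (TCP) lies at the very end of the fingers, on their centre line; the grasp point (between the pads) lies env.grasp_offset behind it (env.grasp_offset is the distance from the TCP to the grasp point, in m); x points along the fingers, z is the direction in which the jaws open and shut, and the axes are right-handed (so a half turn about x gives the same grasp; the last joint's range is limited). The gripper opens to 94 mm and grips with 3 to 60 N. Pads are 16 mm wide; open, the fingers measure 119 mm over their backs; the gripper's body (75 mm by 177 mm) begins 78 mm behind the grasp point.
Start: joints at [-0.042, 0.417, -0.01, 1.614, 0.005, 1.111, -0.053], TCP at [0.625, 0, 0.205] pointing down, gripper open.
Joint ranges: [-2.81, 2.81], [-0.39, 2.02], [-1.27, 1.25], [0.06, 2.57], [-1.19, 4.33], [0.19, 2], [-2.82, 2.82]. Speed limits (rad/s): [1.89, 1.89, 2.39, 2.39, 3.01, 3.01, 3.01].

## Interface

Orientations are given as a unit quaternion [x, y, z, w].
In Python, from cell import env gives the robot as it stands. The module is installed in compiled form; this text tells all that it offers.
- The arm moves only by the tool drive_tool, never from a script. Its arguments are lists of equal length, an entry for each row: "hand": the closure in counts, from 0 (fully open) to 255 (shut); "dp": the shift along the tool's x, y, z as a fraction of full scale, a list of three; "twist": the turn about the tool's x as a fraction of full scale. A call has 1 to 8 rows; each row is the pose to reach, as a shift and turn from the pose commanded when the call began, along the tool's axes at that moment; what a row does not reach only later rows make up. Full scale, the value 1, is 0.15 m for a shift and pi/4 rad for a turn. A row lasts 1/8 s, in which the tool goes at most 62.5 mm and 10.7 degrees, less where a joint would pass 70% of its speed; a pose out of reach is approached as far as the arm can. A call with a number of a shift or a turn outside -1 to 1 is refused whole. A call with a gripper value outside its range is refused whole. The fingers move at their own pace and stop on an object; "squeeze" is the grip in N (left out, the last holds). Time passes only in rows, so rows that repeat a pose let the fingers close. It gives the time, the measured TCP pose, the force and the opening at its end, in the units of the state.
- env.observe(): the state, without advancing time (a new reading comes with each control period).
- env.capture(name): name is "scene" or "side" or "wrist"; returns (picture, depth): 400x640x3 uint8, blue, green, red; 400x640 float32, m along the optical axis (not along the pixel's ray), 0 where there is no reading.
- env.camera_info(name): a dict with "fovy" (degrees; the focal length in pixels is half the picture's height over the tangent of half this angle, whatever the lens; pixels are square), "cx", "cy" (the principal point, pixels), "k1" (the pictures are not rectified: a ray, as slopes to the right and down, at radius r is drawn at 1 + k1 r^2 times it, then the intrinsics apply), "world_to_cam" (4x4, takes a point from world to camera coordinates); the wrist camera has in their place "hand_eye" (4x4, takes a point from camera to tool coordinates, whose origin is the TCP and whose axes are the tool frame's). Camera axes: x right, y down, z forward; pixel columns grow to the right and rows downward; lengths in m; the calibration is good to about 2 mm. A picture is of the moment at which its call begins: read the wrist's pose just before it. camera_info takes no time and is no camera call.
- env.job_done(): hands the job in, once; it reports no verdict.
The state is a dict: "time": time; "joint_pos": joint angles; "qvel": joint speeds; "tau": joint torques, N m; "tool_pos": TCP position; "tcp_rot": TCP orientation; "force": force on the tool from outside, world axes, zero at the start; "wrist_torque": the same for the moment, N m; "finger_gap": finger opening in m.
Only numpy, scipy, OpenCV 4.12 (cv2) and the standard library are available. Lean on these libraries where they do the work, as an engineer would, in place of code of your own. Each camera call takes 0.05 s, during which the arm holds its last target.

## Task

Get the core cabinet's drop-front flap ready to lay samples on: pull out both wooden supports by their orange pulls, all the way to their stops, and only then fold the flap down until it rests level on the two supports. Leave the middle drawer with the black pull shut.

Things in the scene. Friction and masses are not known exactly. Their poses are not given: they have to be found in the camera images.
- flap_hinge (a point): Middle of the hinge line of the flap, on the front of a low white cabinet (360 mm wide, 240 deep, top 190 above the table), 100 mm above the table. Fixed. x points into the cabinet, y left along the hinge, z up; pulls and flap come out towards -x. The cabinet's top board starts 55 mm behind the hinge line; two loose cores stand on it 110 mm or more behind the hinge.
- flap (a joint): Brown board 340 mm wide, 150 long, 12 thick, hinged along its lower edge. rad, growing as the free edge comes forward and down: 0 shut (leaning back 0.2), 0.2 upright, 1.77 level, resting on the supports (2.3 without them). Stiff friction hinge: it stays where it is left, about 4 N near the edge moves it. Hinge axis in its outer face (later underside); inner face 12 mm from it.
- flap_edge (a point): Middle of the flap's free edge (aluminium strip), at half thickness, 150 mm from the hinge. z points from hinge to edge, x out of the inner face (away from the robot while shut, up once lowered), y along the edge. Shut, it stands about 247 mm above the table, with 55 mm of free air behind it above the cabinet's top: it can be hooked from behind and drawn forward, then pressed down.
- support_left (a joint): Left wooden support (22 mm wide, 25 high, top 1 mm below hinge height), sliding straight out of the cabinet's front 120 mm left (+y) of the middle. Value in m: 0 fully in, 0.11 fully out at its stop. About 1.5 N of friction; stays where it is left.
- left_pull (a point): Centre of the left support's orange pull: an upright paddle 16 mm wide (y), 14 deep (x), 42 tall, on a thin rod; centre 63 mm and top 84 mm above the table, 62 mm in front of the cabinet's face when the support is fully in. Axes as flap_hinge. Pinch it across y from above.
- support_right (a joint): Right wooden support, 120 mm right (-y) of the middle; otherwise as the left one.
- right_pull (a point): Centre of the right support's orange pull; same shape and axes as the left one.
- drawer (a joint): Small tag drawer in the middle of the cabinet's front, between the supports, with a black pull of the same shape as the orange ones, 62 mm in front of the face. Value in m, 0 shut, 0.10 open. To be left shut.

How it is judged:
On the way, in this order (a step that is already met when the one before it is completed fails the run):
1. both supports are pulled out to within 15 mm of their stops while the flap is still up (value of joint each of support_left, support_right above 0.095 m and value of joint flap below 0.7 rad), for 0.1 s.
2. the flap is folded down level onto the supports (value of joint flap above 1.67 rad), for 0.1 s.
At the end, for the whole second after the job is handed in: Both supports are out to within 15 mm of their stops, the flap lies still on them within 0.1 rad of level (value 1.67 to 1.87), and the drawer is shut to within 15 mm (value of joint flap between 1.67 and 1.87 rad and velocity of joint flap between -0.1 and 0.1 rad/s and value of joint each of support_left, support_right above 0.095 m and value of joint drawer below 0.015 m); the robot touches nothing.
It fails at once if the flap is lowered past half-way (value 1.0) while a support is not pulled out (value of joint flap above 1 rad and value of joint any of support_left, support_right below 0.09 m).
It fails at once if the middle drawer is pulled open by more than 30 mm (value of joint drawer above 0.03 m).
It also fails if it takes over 64 s, if anything falls off the work surface, if the arm or the gripper's body presses on something with over 40 N, if the wrist force passes 120 N, or if a joint passes its speed limit or range.

## Working session

There is one attempt and no reset: what is moved stays moved. The work goes in short steps, Python scripts to look and compute and a tool call to move; the robot and the scene stay as the last step left them, time stands still between calls to the robot, and variables do not carry over. Pictures are saved under pics/ and viewed, and the job is handed in when it is done.

Besides the shell and the picture viewer there is one more tool, called after "Emit:" as name(argument=value, ...), one argument or row to a line, values as JSON. drive_tool: Moves the arm, as the interface text tells. Shift numbers are shares of 0.15 m and turn numbers shares of pi/4 rad, none past 1 either way. Its arguments: {"type":"object","properties":{"hand":{"type":"array","items":{"type":"number"}},"dp":{"type":"array","items":{"type":"array","items":{"type":"number","minimum":-1,"maximum":1}}},"twist":{"type":"array","items":{"type":"number","minimum":-1,"maximum":1}},"squeeze":{"type":"number"}},"required":["hand","dp","twist"]}

```bash
mkdir -p pics; python3 - <<'E'
from cell import env
import cv2
s=env.observe()
for k,v in s.items(): print(k,v)
print(env.grasp_offset)
for n in ("scene","side","wrist"): print(n,env.camera_info(n))
import numpy as np
for n in ("scene","side"):
    p,d=env.capture(n); cv2.imwrite(f"pics/{n}0.png",p); np.save(f"pics/{n}0.npy",d)
E
```

```text
time 0.0
joint_pos [-0.04151004  0.41799529 -0.0102871   1.61416013  0.00469268  1.1106946
 -0.05300927]
qvel [ 0.00075605 -0.00189138  0.00044888  0.00028363 -0.00069668  0.00071983
  0.00045904]
tau [ 3.52895018e-03 -8.51262331e+01  6.40313700e-01 -4.25991547e+01
 -4.87577857e-02  1.87510403e-02  1.73272206e-04]
tool_pos [ 6.24627298e-01 -1.38992253e-05  2.04817960e-01]
tcp_rot [-2.92753798e-05  7.07541615e-01 -3.55239513e-05  7.06671678e-01]
force [-0.25164754 -0.59625278  0.2211938 ]
wrist_torque [ 0.01857258 -0.01050077  0.01136742]
finger_gap 0.09397648347947668
0.0188
scene {'fovy': 47.587713779309816, 'cx': 329.9740512514097, 'cy': 202.91150725112956, 'k1': -0.08664266840817945, 'world_to_cam': array([[-8.87296342e-01,  4.61199466e-01,  5.04545165e-04,
         5.26213597e-01],
       [ 4.35934013e-01,  8.39044547e-01, -3.25523861e-01,
        -2.62304478e-01],
       [-1.50554767e-01, -2.88616182e-01, -9.45533691e-01,
         9.47462255e-01],
       [ 0.00000000e+00,  0.00000000e+00,  0.00000000e+00,
         1.00000000e+00]])}
side {'fovy': 55.66545962146461, 'cx': 320.1994329439496, 'cy': 200.12946457627638, 'k1': -0.09227412330454672, 'world_to_cam': array([[-0.75142249, -0.65974253,  0.01019999,  0.49181162],
       [-0.38903511,  0.43050495, -0.81444286,  0.34346081],
       [ 0.53293145, -0.61595884, -0.58015411,  0.41158284],
       [ 0.        ,  0.        ,  0.        ,  1.        ]])}
wrist {'fovy': 59.86967330759777, 'cx': 313.4093150516596, 'cy': 195.27940022398366, 'k1': -0.021104336034389493, 'hand_eye': array([[-6.00296163e-04, -2.77149625e-01,  9.60826584e-01,
        -1.80535105e-01],
       [-5.02088841e-04, -9.60826553e-01, -2.77149930e-01,
         8.02954134e-02],
       [ 9.99999694e-01, -6.48792346e-04,  4.37626759e-04,
        -1.12295989e-04],
       [ 0.00000000e+00,  0.00000000e+00,  0.00000000e+00,
         1.00000000e+00]])}
```

View pics/scene0.png

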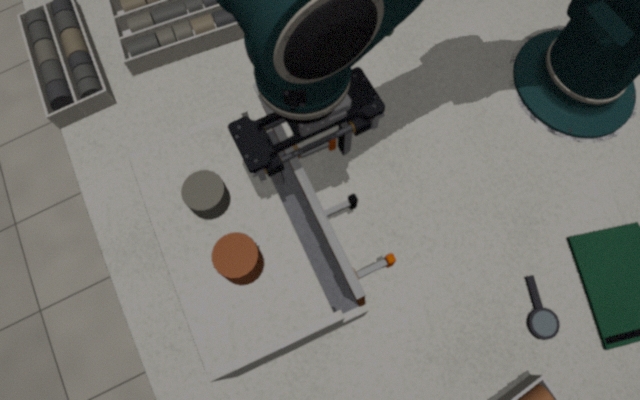

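View pics/side0.png

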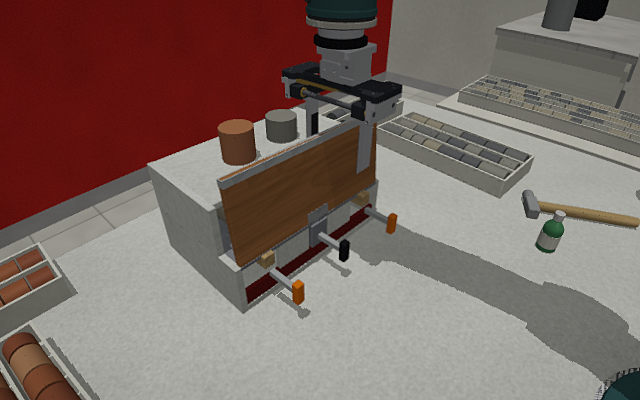

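```bash
cat > h.py <<'E'
import numpy as np, cv2
from scipy.spatial.transform import Rotation as R
from cell import env
def K(ci):
    f=200/np.tan(np.radians(ci['fovy']/2)); return f
def rays(ci,uv):
    f=K(ci); d=(np.asarray(uv,float)-[ci['cx'],ci['cy']])/f
    u=d.copy()
    for _ in range(30): u=d/(1+ci['k1']*(u**2).sum(-1,keepdims=True))
    return np.concatenate([u,np.ones(u.shape[:-1]+(1,))],-1)
def T(name,st=None):
    ci=env.camera_info(name)
    if name!='wrist': return np.linalg.inv(ci['world_to_cam'])
    M=np.eye(4);M[:3,:3]=R.from_quat(st['tcp_rot']).as_matrix();M[:3,3]=st['tool_pos'];return M@ci['hand_eye']
def cloud(name,d,st=None):
    v,u=np.mgrid[0:400,0:640]; r=rays(env.camera_info(name),np.stack([u,v],-1))
    M=T(name,st); return (r*d[...,None])@M[:3,:3].T+M[:3,3]
def proj(name,P,st=None):
    ci=env.camera_info(name);M=np.linalg.inv(T(name,st));p=np.asarray(P)@M[:3,:3].T+M[:3,3]
    q=p[...,:2]/p[...,2:]; q=q*(1+ci['k1']*(q**2).sum(-1,keepdims=True)); return q*K(ci)+[ci['cx'],ci['cy']]
E
python3 - <<'E'
from h import *
for n in ('scene','side'):
    p=cv2.imread(f'pics/{n}0.png');d=np.load(f'pics/{n}0.npy');C=cloud(n,d)
    b,g,r=[p[...,i].astype(int) for i in range(3)]
    m=((r>180)&(g>60)&(g<140)&(b<60)).astype(np.uint8)
    k,l,s,c=cv2.connectedComponentsWithStats(m)
    for i in range(1,k):
        if s[i,4]>20:
            q=C[l==i]; q=q[d[l==i]>0]; print(n,s[i],c[i].round(),q.min(0).round(3),np.median(q,0).round(3),q.max(0).round(3))
# flap strip / edge and front face from side
n='side';d=np.load('pics/side0.npy');C=cloud(n,d)
for uv in [(222,183),(300,150),(345,134),(376,124),(250,220),(330,180),(250,255),(320,225),(363,165),(313,115),(228,195),(370,140), (298,283),(391,214),(344,241)]:
    print(uv,C[uv[1],uv[0]].round(4))
E
```

```text
side [293 281  10   7  39] [297. 284.] [0.557 0.152 0.082] [0.562 0.159 0.083] [0.567 0.164 0.085]
(222, 183) [0.6505 0.2026 0.2455]
(300, 150) [0.6429 0.0635 0.2418]
(345, 134) [ 0.6391 -0.0429  0.2322]
(376, 124) [ 0.6366 -0.1346  0.2215]
(250, 220) [0.6417 0.1719 0.1706]
(330, 180) [ 0.635  -0.0011  0.1607]
(250, 255) [0.6386 0.1823 0.1101]
(320, 225) [0.6264 0.0339 0.086 ]
(363, 165) [0.5637 0.0076 0.2224]
(313, 115) [0.6702 0.004  0.2723]
(228, 195) [0.6477 0.1981 0.2255]
(370, 140) [ 0.5635 -0.0051  0.2602]
(298, 283) [0.5621 0.1571 0.0835]
(391, 214) [ 0.5516 -0.0831  0.0823]
(344, 241) [0.5694 0.0369 0.0838]
```

```bash
python3 - <<'E'
import cv2
p=cv2.imread('pics/side0.png')
cv2.imwrite('pics/side0c.png',cv2.resize(p[50:320,190:420],None,fx=2.2,fy=2.2,interpolation=cv2.INTER_CUBIC))
E
```

```text
(no output)
```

View pics/side0c.png

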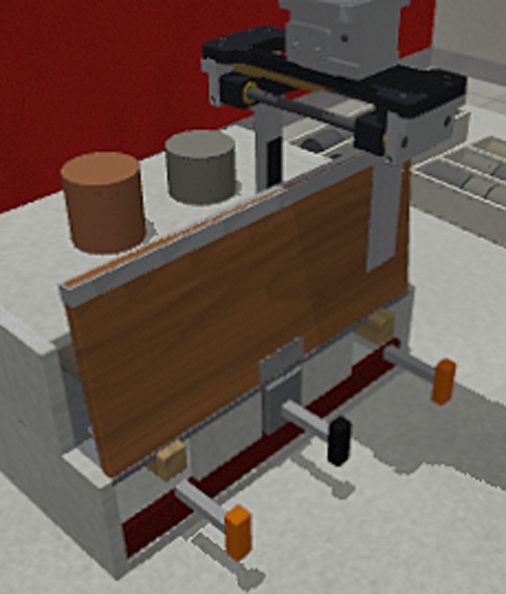

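```bash
python3 - <<'E'
from h import *
n='side';d=np.load('pics/side0.npy');p=cv2.imread('pics/side0.png');C=cloud(n,d)
q=np.concatenate([C[200:240,240:300].reshape(-1,3),C[160:185,320:350].reshape(-1,3)])
c=q.mean(0);u,s,v=np.linalg.svd(q-c,full_matrices=False);nn=v[2]*np.sign(v[2,0]);print('flap plane n',nn,'yaw',np.arctan2(nn[1],nn[0]),'lean',np.arcsin(nn[2]),c, 'rms',s[2]/len(q)**.5)
# pull tops: near z .075-.09
for box in [(285,276,310,300),(380,206,402,232),(335,232,355,258)]:
    x0,y0,x1,y1=box;Q=C[y0:y1,x0:x1].reshape(-1,3);P=p[y0:y1,x0:x1].reshape(-1,3)
    m=(Q[:,2]>.0815)&(Q[:,2]<.088);t=Q[m];print(box,m.sum(),t.min(0).round(4),t.max(0).round(4),t.mean(0).round(4))
    m=(Q[:,2]>.05)&(Q[:,2]<.079)&(Q[:,0]<.6);t=Q[m];print(m.sum(),t.min(0).round(4),t.max(0).round(4))
# hinge line point on plane at z=.1: 
for y in (.157,.037,-.083):
    x=c[0]-(nn[1]*(y-c[1])+nn[2]*(.1-c[2]))/nn[0];print(y,x)
E
```

```text
flap plane n [0.93170325 0.01226062 0.36301339] yaw 0.013158605286457903 lean 0.37149987036114446 [0.63676526 0.10168033 0.15755308] rms 0.015748500245170056
(285, 276, 310, 300) 69 [0.556  0.1498 0.0815] [0.5691 0.1666 0.0849] [0.5621 0.1577 0.0832]
228 [0.5548 0.1499 0.0511] [0.5967 0.166  0.0789]
(380, 206, 402, 232) 33 [ 0.5414 -0.0889  0.0817] [ 0.5529 -0.0735  0.0848] [ 0.5474 -0.0807  0.0825]
172 [ 0.5403 -0.0893  0.0503] [ 0.578  -0.0717  0.0789]
(335, 232, 355, 258) 42 [0.5612 0.0302 0.0816] [0.5736 0.0455 0.0844] [0.5669 0.0382 0.0828]
162 [0.56   0.0294 0.0505] [0.5924 0.0468 0.0789]
0.157 0.6584613173632765
0.037 0.6600404411398816
-0.083 0.6616195649164865
```

```bash
python3 - <<'E'
from h import *
n='side';d=np.load('pics/side0.npy');p=cv2.imread('pics/side0.png');C=cloud(n,d)
b,g,r=[p[...,i].astype(int) for i in range(3)]
m=(r>b+40)&(d>0)&(C[...,2]>.11)&(C[...,2]<.245)&(C[...,0]>.61)&(C[...,0]<.7)&(C[...,1]<.22)
m=cv2.erode(m.astype(np.uint8),np.ones((5,5)))>0
q=C[m]
for _ in range(6):
    c=q.mean(0);u,s,v=np.linalg.svd(q-c,full_matrices=False);nn=v[2]*np.sign(v[2,0])
    e=(C[m]-c)@nn; q=C[m][abs(e)<max(.003,1*np.std(e))] if _<3 else C[m][abs(e)<.003]
print(m.sum(),len(q),nn,'yaw',np.arctan2(nn[1],nn[0]),'tilt',np.arcsin(nn[2]))
for y in (.157,.037,-.083): print(y,c[0]-(nn[1]*(y-c[1])+nn[2]*(.1-c[2]))/nn[0])
mm=(abs((C-c)@nn)<.004)&(d>0)&(C[...,2]>.1);
# top board edges in scene: front edge of cabinet face z<.1
for uv in [(250,300),(310,262),(350,235)]: print(uv,C[uv[1],uv[0]].round(4),p[uv[1],uv[0]])
t=C[mm];print(t[:,1].min(),t[:,1].max(),t[:,2].max())
E
```

```text
7162 7162 [ 0.99520308 -0.03935736 -0.08956467] yaw -0.039526470364492146 tilt -0.08968484657335207
0.157 0.6349576529491807
0.037 0.6302120048064063
-0.083 0.6254663566636319
(250, 300) [0.6394 0.1944 0.0151] [ 0  3 41]
(310, 262) [0.6313 0.0555 0.0068] [88 92 91]
(350, 235) [ 0.6259 -0.0607  0.0023] [ 98 102 103]
-3.068980360689246 0.2126672335235882 0.4390531777613849
```

Emit:
drive_tool(
  hand=[0,0,0,0,0,0,0,0],
  dp=[
    [-0.4,0,0],
    [-0.7,0,0],
    [-0.7,0,0],
    [-0.7,0,0],
    [-0.7,0,0],
    [-0.7,0,0],
    [-0.7,0,0],
    [-0.7,0,0],
  ],
  twist=[0,0,-0.2,-0.4,-0.6,-0.8,-1,-1],
)

```text
time: 1.1
tool_pos: [0.6248, -0.0001, 0.3101]
tcp_rot: [-0.27, 0.654, 0.27, 0.653]
force: [0.1, -0.1, -0.6]
finger_gap: 0.0941
```

Emit:
drive_tool(
  hand=[70,70,70,70,70,70],
  dp=[
    [0,0,0],
    [0,0,0],
    [0,0,0],
    [0,0,0],
    [0,0,0],
    [0,0,0],
  ],
  twist=[-0.2,-0.4,-0.6,-0.8,-0.95,-0.95],
)

```text
time: 1.85
tool_pos: [0.6249, -0.0001, 0.3102]
tcp_rot: [-0.489, 0.511, 0.489, 0.511]
force: [-0.8, -0.2, -0.0]
finger_gap: 0.0681
```

```bash
python3 - <<'E'
from h import *
for n in ('scene','side'):
    st=env.observe();p,d=env.capture(n); cv2.imwrite(f'pics/{n}1.png',p);np.save(f'pics/{n}1.npy',d)
n='side';C=cloud(n,d)
b,g,r=[p[...,i].astype(int) for i in range(3)]
m=(r>b+40)&(d>0)&(C[...,2]>.11)&(C[...,2]<.24)&(C[...,0]>.61)&(C[...,0]<.7)&(C[...,1]<.22)
m=cv2.erode(m.astype(np.uint8),np.ones((5,5)))>0
q=C[m];c=q.mean(0);u,s,v=np.linalg.svd(q-c,full_matrices=False);nn=v[2]*np.sign(v[2,0])
print(m.sum(),'rms',s[2]/len(q)**.5,nn,'yaw',np.arctan2(nn[1],nn[0]),'tilt',np.arcsin(nn[2]))
for y in (.157,.037,-.083): print(y,c[0]-(nn[1]*(y-c[1])+nn[2]*(.1-c[2]))/nn[0])
p,d=cv2.imread('pics/scene1.png'),np.load('pics/scene1.npy');C=cloud('scene',d)
Z=C.reshape(-1,3)
t=Z[(abs(Z[:,2]-.084)<.004)&(Z[:,0]<.60)&(Z[:,0]>.5)&(abs(Z[:,1])<.25)]
for y in (.158,.038,-.081):
    a=t[abs(t[:,1]-y)<.02];print('scene pull top',y,len(a),a.mean(0).round(4) if len(a) else '',a.min(0).round(4),a.max(0).round(4))
a=Z[(Z[:,2]>.238)&(Z[:,2]<.26)&(Z[:,0]>.6)&(Z[:,0]<.69)&(abs(Z[:,1])<.22)];
for y0 in (-.1,0,.1,.15):
    e=a[abs(a[:,1]-y0)<.01];print('edge',y0,len(e),e.mean(0).round(4),e.max(0).round(4))
E
```

```text
6923 rms 0.000734026297448174 [ 0.99519418 -0.03850007 -0.09003495] yaw -0.03866670355440327 tilt -0.09015703783719313
0.157 0.6348754404924044
0.037 0.6302331222369543
-0.083 0.6255908039815041
scene pull top 0.158 81 [0.565  0.1583 0.0836] [0.5578 0.1504 0.0802] [0.5714 0.1655 0.0867]
scene pull top 0.038 73 [0.5705 0.038  0.0836] [0.5632 0.0295 0.08  ] [0.5766 0.0456 0.087 ]Traceback (most recent call last):
  File "<stdin>", line 15, in <module>
    return umr_minimum(a, axis, None, out, keepdims, initial, where)
ValueError: zero-size array to reduction operation minimum which has no identity
```

View pics/scene1.png

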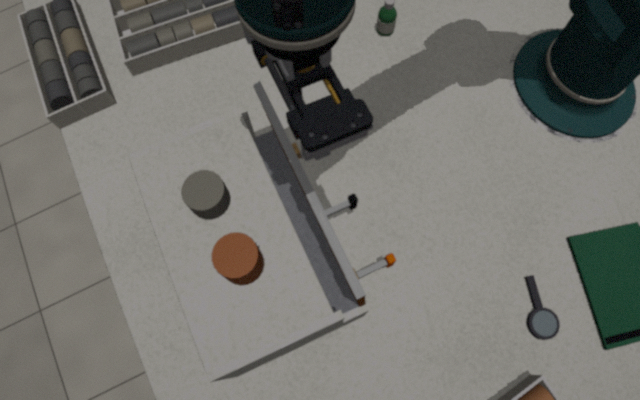

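Emit:
drive_tool(
  hand=[70,70,70,70,70,70,70,70],
  dp=[
    [0,0.15,0.33],
    [0,0.3,0.67],
    [0,0.45,1],
    [0.3,0.45,1],
    [0.6,0.45,1],
    [0.9,0.45,1],
    [1,0.45,1],
    [1,0.45,1],
  ],
  twist=[0,0,0,0,0,0,0,0],
)

```text
time: 2.95
tool_pos: [0.5635, 0.1526, 0.1606]
tcp_rot: [-0.49, 0.51, 0.49, 0.51]
force: [-0.2, -0.5, 0.1]
finger_gap: 0.0679
```

```bash
python3 - <<'E'
from h import *
st=env.observe();p,d=env.capture('wrist');C=cloud('wrist',d,st)
cv2.imwrite('pics/w1.png',p)
print(st['tool_pos'],st['tcp_rot'])
Z=C.reshape(-1,3);t=Z[(abs(Z[:,2]-.083)<.004)&(abs(Z[:,0]-.563)<.03)&(abs(Z[:,1]-.158)<.03)]
print(len(t),t.mean(0),t.min(0),t.max(0))
E
```

```text
[0.56345761 0.15262448 0.16058414] [-0.48957614  0.51028197  0.48985026  0.50987668]
363 [0.56330148 0.15714465 0.0844837 ] [0.55703072 0.14913452 0.07906296] [0.57108193 0.16506961 0.08697475]
```

View pics/w1.png

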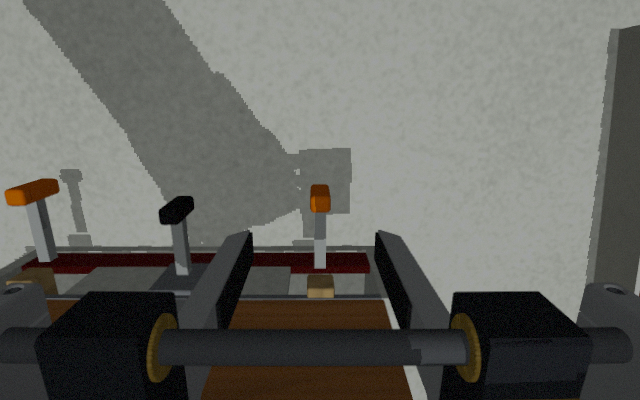

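Emit:
drive_tool(
  hand=[70,70,70,255,255,255,255,255],
  dp=[
    [0.25,0,0.03],
    [0.5,0,0.03],
    [0.72,0,0.03],
    [0.72,0,0.03],
    [0.72,0,0.03],
    [0.72,0,0.03],
    [0.72,0,0.03],
    [0.72,0,0.03],
  ],
  twist=[0,0,0,0,0,0,0,0],
  squeeze=25,
)

```text
time: 4.0
tool_pos: [0.5638, 0.1571, 0.0529]
tcp_rot: [-0.49, 0.51, 0.49, 0.51]
force: [0.1, 0.5, -1.1]
finger_gap: 0.0216
```

Emit:
drive_tool(
  hand=[255,255,255,255,255,255,255,255],
  dp=[
    [0,0,0],
    [0,0,0],
    [0,0.1,0],
    [0,0.2,0],
    [0,0.3,0],
    [0,0.4,0],
    [0,0.5,0],
    [0,0.6,0],
  ],
  twist=[0,0,0,0,0,0,0,0],
)

```text
time: 5.0
tool_pos: [0.4733, 0.161, 0.0527]
tcp_rot: [-0.49, 0.509, 0.49, 0.51]
force: [2.6, 5.9, 3.0]
finger_gap: 0.0158
```

Emit:
drive_tool(
  hand=[255,255,255,255,255],
  dp=[
    [0,0.03,0],
    [0,0.06,0],
    [0,0.08,0],
    [0,0.1,0],
    [0,0.1,0],
  ],
  twist=[0,0,0,0,0],
)

```text
time: 5.62
tool_pos: [0.4619, 0.1614, 0.0532]
tcp_rot: [-0.491, 0.508, 0.489, 0.512]
force: [20.2, 4.5, -9.6]
finger_gap: 0.0161
```

Emit:
drive_tool(
  hand=[70,70,70,70,70,70,70,70],
  dp=[
    [0,0,0],
    [0,-0.03,0],
    [0,-0.03,0],
    [0,-0.03,0],
    [-0.3,-0.03,0],
    [-0.6,-0.03,0],
    [-0.7,-0.03,0],
    [-0.7,-0.03,0],
  ],
  twist=[0,0,0,0,0,0,0,0],
)

```text
time: 6.62
tool_pos: [0.4634, 0.1609, 0.1578]
tcp_rot: [-0.49, 0.509, 0.49, 0.51]
force: [-0.9, -0.1, -0.6]
finger_gap: 0.0684
```

Emit:
drive_tool(
  hand=[70,70,70,70,70],
  dp=[
    [0,0,-0.3],
    [0,0,-0.6],
    [0,0,-0.9],
    [0,0,-1],
    [0,0,-1],
  ],
  twist=[0,0,0,0,0],
)

```text
time: 7.25
tool_pos: [0.4568, 0.0108, 0.1565]
tcp_rot: [-0.489, 0.51, 0.49, 0.51]
force: [-0.2, 0.1, 0.3]
finger_gap: 0.0682
```

```bash
python3 - <<'E'
from h import *
st=env.observe();p,d=env.capture('wrist');C=cloud('wrist',d,st)
cv2.imwrite('pics/w2.png',p)
print(st['tool_pos'],st['tcp_rot'],st['force'])
for n in ('wrist','side'):
  if n=='side':
    p,d=env.capture('side');C=cloud('side',d);cv2.imwrite('pics/side2.png',p)
  Z=C.reshape(-1,3)
  for c in ((.547,-.081),(.57,.038),(.462,.161)):
    t=Z[(abs(Z[:,2]-.083)<.004)&(abs(Z[:,0]-c[0])<.025)&(abs(Z[:,1]-c[1])<.025)]
    if len(t): print(n,len(t),t.mean(0).round(4),t.min(0).round(4),t.max(0).round(4))
E
```

```text
[0.45683973 0.01076562 0.15649376] [-0.48939098  0.51045065  0.49012856  0.50961808] [-0.16465591  0.14245684  0.34948345]
wrist 170 [0.5643 0.037  0.0835] [0.5611 0.0292 0.079 ] [0.5689 0.0449 0.0865]
wrist 395 [0.4635 0.1588 0.0841] [0.457  0.1519 0.079 ] [0.4718 0.1674 0.0869]
side 47 [ 0.5468 -0.0794  0.082 ] [ 0.5409 -0.0883  0.0794] [ 0.5547 -0.0718  0.0841]
side 56 [0.5666 0.0389 0.0819] [0.5605 0.0299 0.0794] [0.5747 0.0459 0.0842]
side 108 [0.4624 0.163  0.0828] [0.456  0.154  0.0793] [0.4705 0.1698 0.0852]
```

View pics/side2.png

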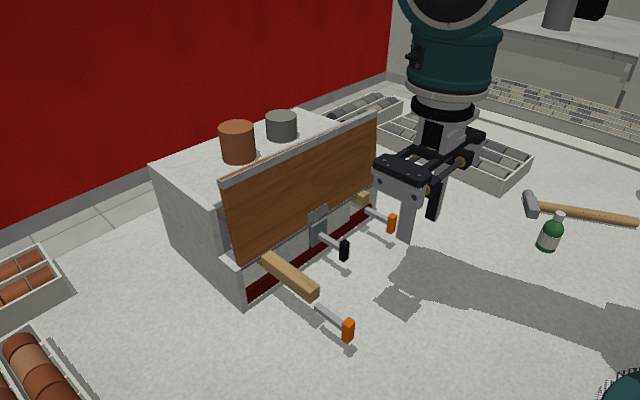

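Emit:
drive_tool(
  hand=[70,70,70,70,70],
  dp=[
    [0,0,-0.3],
    [0,-0.2,-0.585],
    [0,-0.5,-0.585],
    [0,-0.63,-0.585],
    [0,-0.63,-0.585],
  ],
  twist=[0,0,0,0,0],
)

```text
time: 7.98
tool_pos: [0.549, -0.0786, 0.1566]
tcp_rot: [-0.49, 0.509, 0.491, 0.509]
force: [0.3, -0.7, 0.0]
finger_gap: 0.0682
```

```bash
python3 - <<'E'
from h import *
st=env.observe();p,d=env.capture('wrist');C=cloud('wrist',d,st)
cv2.imwrite('pics/w3.png',p)
print(st['tool_pos'],st['tcp_rot'],st['force'])
Z=C.reshape(-1,3)
for c in ((.547,-.081),(.57,.038)):
    t=Z[(abs(Z[:,2]-.083)<.004)&(abs(Z[:,0]-c[0])<.025)&(abs(Z[:,1]-c[1])<.025)]
    if len(t): print(len(t),t.mean(0).round(4),t.min(0).round(4),t.max(0).round(4))
E
```

```text
[ 0.54896056 -0.07862263  0.15664845] [-0.49022585  0.50923302  0.49101124  0.50918396] [ 0.2710838  -0.67454365  0.04525633]
367 [ 0.548  -0.0824  0.0845] [ 0.5418 -0.0904  0.0791] [ 0.5556 -0.0747  0.087 ]
392 [0.5688 0.0351 0.0842] [0.5626 0.0279 0.079 ] [0.5772 0.044  0.0868]
```

View pics/w3.png

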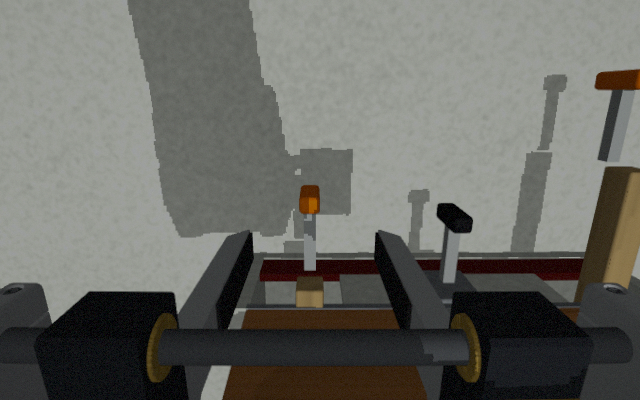

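The orange right pull shows at about (310, 200), just left of centre between the fingers. The black pull is outside them at (455, 218).

Emit:
drive_tool(
  hand=[70,70,70,255,255,255,255,255],
  dp=[
    [0.2,0,-0.02],
    [0.45,0,-0.02],
    [0.69,0,-0.02],
    [0.69,0,-0.02],
    [0.69,0,-0.02],
    [0.69,0,-0.02],
    [0.69,0,-0.02],
    [0.69,0,-0.02],
  ],
  twist=[0,0,0,0,0,0,0,0],
  squeeze=25,
)

```text
time: 9.02
tool_pos: [0.5483, -0.0834, 0.0544]
tcp_rot: [-0.49, 0.51, 0.49, 0.51]
force: [-0.6, -0.3, 0.4]
finger_gap: 0.0215
```

Emit:
drive_tool(
  hand=[255,255,255,255,255,255,255,255],
  dp=[
    [0,0,0],
    [0,0,0],
    [0,0.1,0],
    [0,0.2,0],
    [0,0.3,0],
    [0,0.4,0],
    [0,0.5,0],
    [0,0.58,0],
  ],
  twist=[0,0,0,0,0,0,0,0],
)

```text
time: 10.02
tool_pos: [0.4613, -0.0789, 0.0542]
tcp_rot: [-0.49, 0.509, 0.49, 0.51]
force: [1.6, 7.9, 1.0]
finger_gap: 0.0156
```

Emit:
drive_tool(
  hand=[255,255,255,255,255],
  dp=[
    [0,0.03,0],
    [0,0.05,0],
    [0,0.07,0],
    [0,0.08,0],
    [0,0.08,0],
  ],
  twist=[0,0,0,0,0],
)

```text
time: 10.65
tool_pos: [0.453, -0.0785, 0.0549]
tcp_rot: [-0.492, 0.507, 0.489, 0.511]
force: [20.7, 5.8, -11.5]
finger_gap: 0.0158
```

Emit:
drive_tool(
  hand=[70,70,70,70,70,70,70,70],
  dp=[
    [0,0,0],
    [0,-0.03,0],
    [0,-0.03,0],
    [0,-0.03,0],
    [-0.3,-0.03,0],
    [-0.6,-0.03,0],
    [-0.9,-0.03,0],
    [-1,-0.03,0],
  ],
  twist=[0,0,0,0,0,0,0,0],
)

```text
time: 11.65
tool_pos: [0.4545, -0.0797, 0.2063]
tcp_rot: [-0.491, 0.509, 0.489, 0.51]
force: [-0.1, -0.3, -0.9]
finger_gap: 0.0681
```

Emit:
drive_tool(
  hand=[255,255,255,255,255,255,255,255],
  dp=[
    [-0.3,0,0.2],
    [-0.6,0,0.5],
    [-0.75,0,0.8],
    [-0.75,0,0.8],
    [-0.75,0,0.8],
    [-0.75,0,0.8],
    [-0.75,0,0.8],
    [-0.75,0,0.8],
  ],
  twist=[0,0,0,0,0,0,0,0],
)

```text
time: 12.65
tool_pos: [0.4584, 0.04, 0.3162]
tcp_rot: [-0.49, 0.51, 0.49, 0.51]
force: [0.6, -0.0, -0.3]
finger_gap: 0.0003
```

```bash
python3 - <<'E'
from h import *
st=env.observe();print(st['tool_pos'],st['finger_gap'],st['force'])
p,d=env.capture('side');cv2.imwrite('pics/side3.png',p);C=cloud('side',d);Z=C.reshape(-1,3)
for c in ((.453,-.081),(.57,.038),(.462,.161)):
    t=Z[(abs(Z[:,2]-.083)<.004)&(abs(Z[:,0]-c[0])<.025)&(abs(Z[:,1]-c[1])<.025)]
    if len(t): print(len(t),t.mean(0).round(4))
b,g,r=[p[...,i].astype(int) for i in range(3)]
m=(r>b+40)&(d>0)&(C[...,2]>.11)&(C[...,2]<.24)&(C[...,0]>.61)&(C[...,0]<.7)&(C[...,1]<.22)
m=cv2.erode(m.astype(np.uint8),np.ones((5,5)))>0
q=C[m];c=q.mean(0);v=np.linalg.svd(q-c,full_matrices=False)[2];nn=v[2]*np.sign(v[2,0]);print('tilt',np.arcsin(nn[2]))
p,d=env.capture('scene');cv2.imwrite('pics/scene3.png',p);Z=cloud('scene',d).reshape(-1,3)
a=Z[(Z[:,2]>.236)&(Z[:,2]<.26)&(Z[:,0]>.6)&(Z[:,0]<.69)&(abs(Z[:,1])<.22)]
for y0 in (-.05,0,.1,.15):
    e=a[abs(a[:,1]-y0)<.01]
    if len(e): print('edge',y0,len(e),e.mean(0).round(4),e.min(0).round(4),e.max(0).round(4))
a=Z[(Z[:,2]>.205)&(Z[:,2]<.3)&(Z[:,0]>.7)&(Z[:,0]<.9)&(abs(Z[:,1])<.22)];print('cores',a.min(0),a.max(0))
E
```

```text
[0.45837785 0.03997555 0.31620343] 0.0002500778643492268 [ 0.55072119 -0.0366606  -0.26925253]
55 [ 0.4537 -0.0769  0.0825]
57 [0.5665 0.0391 0.0821]
104 [0.4625 0.163  0.0829]
tilt -0.09029831580608522
edge -0.05 118 [ 0.6476 -0.0501  0.2489] [ 0.6414 -0.06    0.236 ] [ 0.6538 -0.04    0.253 ]
edge 0 128 [ 0.6487 -0.      0.2492] [ 0.6424 -0.01    0.246 ] [0.655  0.0099 0.2519]
edge 0.1 148 [0.6538 0.1    0.2494] [0.6473 0.0901 0.2463] [0.6601 0.1099 0.2514]
edge 0.15 162 [0.6555 0.1501 0.2491] [0.6489 0.1401 0.2464] [0.6619 0.1599 0.2513]
cores [ 0.74342689 -0.05164045  0.20501667] [0.80780282 0.11513817 0.25332914]
```

View pics/side3.png

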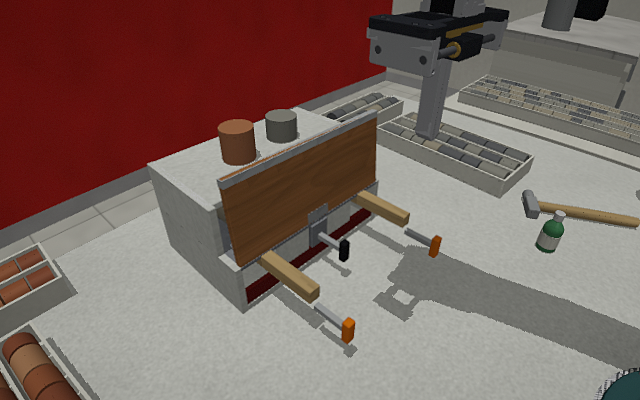

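Both supports are out: their pulls are at (434, 245) and (347, 330). The drawer is unmoved, with its black pull at (344, 250), and the flap is still up. Next I go over the edge with closed fingers.

Emit:
drive_tool(
  hand=[255,255,255,255,255],
  dp=[
    [0,-0.3,0],
    [0,-0.6,0],
    [0,-0.9,0],
    [0,-1,0],
    [0,-1,0],
  ],
  twist=[0,0,0,0,0],
)

```text
time: 13.38
tool_pos: [0.6087, 0.0344, 0.3156]
tcp_rot: [-0.49, 0.51, 0.49, 0.509]
force: [-1.2, -0.5, -0.3]
finger_gap: 0.0004
```

Emit:
drive_tool(
  hand=[255,255,255,255,255,255,255],
  dp=[
    [0,-0.25,0],
    [0,-0.48,0],
    [0,-0.48,0],
    [0.2,-0.48,0],
    [0.4,-0.48,0],
    [0.65,-0.48,0],
    [0.65,-0.48,0],
  ],
  twist=[0,0,0,0,0,0,0],
)

```text
time: 14.25
tool_pos: [0.6782, 0.0315, 0.2173]
tcp_rot: [-0.489, 0.511, 0.491, 0.509]
force: [0.8, -0.2, 0.4]
finger_gap: 0.0002
```

```bash
python3 - <<'E'
from h import *
st=env.observe();print(st['tool_pos'],st['tcp_rot'],st['force'],st['joint_pos'])
p,d=env.capture('side');cv2.imwrite('pics/side4.png',p)
E
```

```text
[0.67823815 0.03146078 0.21731163] [-0.48927422  0.51074874  0.49100556  0.50858627] [ 0.83986662 -0.16065733  0.38070184] [ 0.10065453  0.52358789 -0.28244935  1.43968712  0.14964644  1.20337876
  1.33150778]
```

View pics/side4.png

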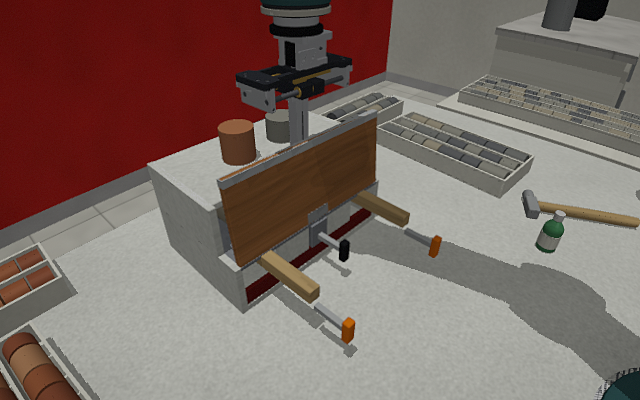

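Emit:
drive_tool(
  hand=[255,255,255,255,255,255,255,255],
  dp=[
    [0,0.1,0],
    [0,0.19,0],
    [0,0.27,0],
    [0,0.35,0],
    [0,0.44,0],
    [0.01,0.52,0],
    [0.03,0.6,0],
    [0.05,0.67,0],
  ],
  twist=[0,0,0,0,0,0,0,0],
)

```text
time: 15.3
tool_pos: [0.579, 0.0356, 0.2111]
tcp_rot: [-0.49, 0.51, 0.49, 0.51]
force: [3.1, -0.2, -0.3]
finger_gap: 0.0006
```

```bash
python3 - <<'E'
from h import *
st=env.observe();print(st['tool_pos'],st['tcp_rot'],st['force'])
p,d=env.capture('side');cv2.imwrite('pics/side5.png',p)
E
```

```text
[0.57896122 0.03556387 0.21110027] [-0.48999603  0.50984975  0.49016355  0.50960458] [ 3.05145499 -0.15278091 -0.32231085]
```

View pics/side5.png

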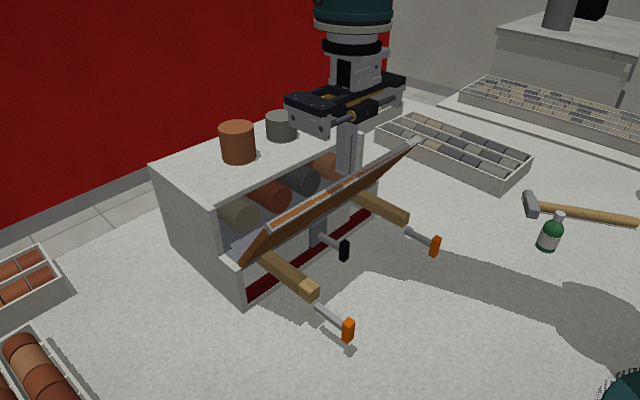

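The flap leans well forward on the fingertips, with its strip running from about (265, 225) to (415, 140). I'll keep following the arc down.

Emit:
drive_tool(
  hand=[255,255,255,255,255,255,255,255],
  dp=[
    [0.08,0.12,0],
    [0.16,0.21,0],
    [0.25,0.29,0],
    [0.36,0.35,0],
    [0.46,0.4,0],
    [0.56,0.43,0],
    [0.61,0.44,0],
    [0.64,0.44,0],
  ],
  twist=[0,0,0,0,0,0,0,0],
)

```text
time: 16.35
tool_pos: [0.5137, 0.0381, 0.115]
tcp_rot: [-0.49, 0.51, 0.49, 0.509]
force: [-0.9, 0.0, 1.7]
finger_gap: 0.0004
```

Emit:
drive_tool(
  hand=[255,255,255,255],
  dp=[
    [0.02,0,0],
    [0.03,0,0],
    [0.04,0,0],
    [0.04,0,0],
  ],
  twist=[0,0,0,0],
)

```text
time: 16.85
tool_pos: [0.5141, 0.0382, 0.1108]
tcp_rot: [-0.49, 0.51, 0.49, 0.51]
force: [-11.6, -1.9, 28.2]
finger_gap: 0.0002
```

```bash
python3 - <<'E'
from h import *
st=env.observe();print(st['tool_pos'],st['tcp_rot'],st['force'])
p,d=env.capture('side');cv2.imwrite('pics/side6.png',p)
E
```

```text
[0.51406312 0.03816045 0.11080655] [-0.49029984  0.50973536  0.48985738  0.50972117] [-11.56305566  -1.88650582  28.21099464]
```

View pics/side6.png

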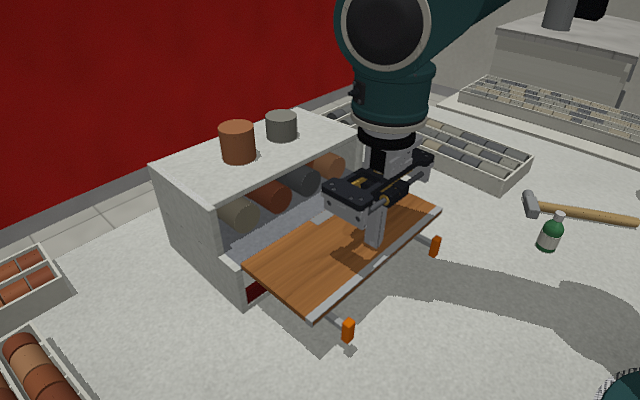

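Emit:
drive_tool(
  hand=[255,255,255,255,255,255,255],
  dp=[
    [-0.04,0,0],
    [-0.1,0,0],
    [-0.3,0,0],
    [-0.6,0,0],
    [-0.9,0,0],
    [-1,0,0],
    [-1,0,0],
  ],
  twist=[0,0,0,0,0,0,0],
)

```text
time: 17.77
tool_pos: [0.5142, 0.0381, 0.2599]
tcp_rot: [-0.49, 0.509, 0.49, 0.51]
force: [-0.1, 0.1, -1.0]
finger_gap: 0.0001
```

```bash
python3 - <<'E'
from h import *
st=env.observe();print(st['tool_pos'],st['force'])
p,d=env.capture('side');cv2.imwrite('pics/side7.png',p);C=cloud('side',d);Z=C.reshape(-1,3)
for c in ((.453,-.081),(.57,.038),(.462,.161)):
    t=Z[(abs(Z[:,2]-.083)<.004)&(abs(Z[:,0]-c[0])<.02)&(abs(Z[:,1]-c[1])<.02)]
    if len(t): print(len(t),t.mean(0).round(4))
b,g,r=[p[...,i].astype(int) for i in range(3)]
def fit(C,d,p):
    b,g,r=[p[...,i].astype(int) for i in range(3)]
    m=(r>b+40)&(d>0)&(abs(C[...,2]-.11)<.02)&(C[...,0]>.48)&(C[...,0]<.62)&(C[...,1]<.2)&(C[...,1]>-.13)
    m=cv2.erode(m.astype(np.uint8),np.ones((5,5)))>0
    q=C[m];c=q.mean(0);v=np.linalg.svd(q-c,full_matrices=False)[2];nn=v[2]*np.sign(v[2,2]);print(m.sum(),'n',nn.round(4),'c',c.round(4))
fit(C,d,p)
p,d=env.capture('scene');cv2.imwrite('pics/scene7.png',p);fit(cloud('scene',d),d,p)
# drawer/pull in wrist
E
```

```text
[0.51417299 0.03809662 0.25994363] [-0.07323294  0.05680402 -1.04073376]
54 [ 0.4537 -0.0767  0.0828]
109 [0.4623 0.1631 0.0829]
8289 n [-0.0068 -0.0029  1.    ] c [0.5525 0.0617 0.1105]
10963 n [-1.150e-02 -9.000e-04  9.999e-01] c [0.5586 0.044  0.1116]
```

View pics/side7.png

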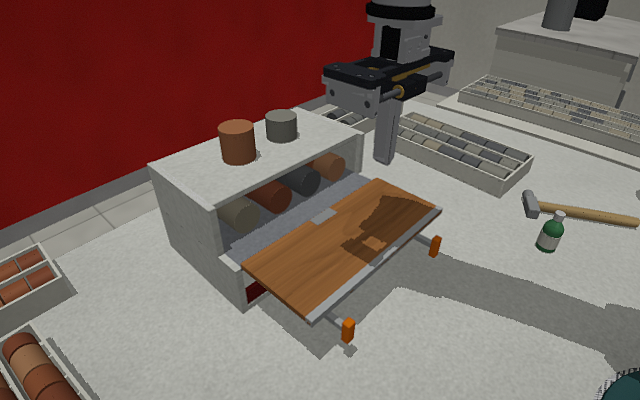

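The flap lies level within about 0.01 rad, with its surface at 0.111 m. Both pulls are still at their stops, at (347, 330) and (434, 245), and nothing is touching the robot. I'm handing in.

```bash
python3 -c "
from cell import env
print(env.job_done(), env.observe()['time'])"
```

```text
the job is handed in; nothing more can be done
the job is handed in; nothing more can be done
```

I pulled both supports out to their stops by the orange pulls. I then hooked the flap from behind with closed fingers, drew it forward and pressed it down onto the supports. The job was handed in at about 18 s of the 64 s allowed; `env.job_done()` gives no verdict.

**Last checks**
- **Supports:** both met about 20 N at the stop. The pulls are about 172 mm in front of the cabinet's face, which matches fully out (62 + 110 mm), and they were unchanged after the flap came down.
- **Flap:** plane fits from the two cameras put it 0.007 and 0.012 rad off level, with its upper face 0.111 m above the table. It pushed back with about 28 N when pressed onto the supports.
- **Robot:** raised clear, about 150 mm above the flap, reading about 1 N.

**Discrepancies and gaps**
- **Starting state:** the supports appeared to start 10–15 mm out, and the flap about 0.1 rad forward of shut, compared with the description.
- **Drawer:** I could not see its pull after lowering the flap, because the flap hides it. It had not moved in the last picture I measured before that (black pull at x ≈ 0.567), and the fingers never gripped it.

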